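# Re-rig the glove and boot drying stands

### The arm

A 6-joint arm with a two-finger parallel gripper is mounted at the origin on the work surface. World frame = base frame: x ahead of the robot, y to its left, z up, the work surface at z = 0. Lengths are in m, angles in rad, forces in N, time in s.
With the tool pointing down it reaches from about 0.35 to 0.975 m from the base axis. Payload 4.9 kg.
Tool frame: the origin (TCP) lies midway between the tips of the shut fingers; the grasp point (between the pads) lies behind it (r.grasp_offset is the z of the grasp point in the tool frame, in m); z points along the fingers, y is the direction in which the jaws open and shut (so a half turn about z gives the same grasp; the last joint's range is limited). The gripper opens to 85 mm and grips with 20 to 120 N. Pads are 22 mm wide; open, the fingers measure 114 mm over their backs; the gripper's body (76 mm by 85 mm) begins 54 mm behind the grasp point. The pads swing forward as they close: fully open they stand 13 mm farther back than shut.
Start: joints at [-1.371, 0.053, 1.613, -0, 1.476, -0.119], TCP at [0.196, -0.593, 0.231] pointing down, gripper open.
Joint ranges: [-3.01, 3.01], [-1.01, 2.22], [0.06, 2.58], [-1.02, 4.17], [0.09, 2.62], [-3.14, 3.14]. Speed limits (rad/s): [2.57, 2.57, 3.14, 3.14, 3.14, 3.14].

### API

Orientations are given as a 3x3 rotation matrix whose columns are the frame's x, y, z axes.
In Python, from plant import r, vision, masks_of, tip_of gives the robot as it stands. Calls block until the motion is done:
- r.reach(position, orientation): joint-space move of the TCP to a pose.
- r.move_straight(position, ori=None, max_speed=0.15, contact_N=None): straight line of the TCP; ori=None keeps the orientation; max_speed is the mean speed in m/s. With contact_N (N) it stops when the force on the tool has changed by that much, and returns True; else False.
- r.movej(angles): joint-space move.
- r.command_gripper(opening, newtons=None): finger opening in m; newtons is the grip in N (None keeps the last); returns when the fingers have stopped.
- r.sleep(seconds).
- r.solve_ik(position, orientation): joint angles nearest the present ones, or None.
- r.get_state(): the state.
- vision.grab_frame(name): name is "side" or "top" or "wrist"; returns (picture, depth): 420x560x3 uint8, blue, green, red; 420x560 float32, m along the optical axis (not along the pixel's ray), 0 where there is no reading.
- vision.camera_info(name): a dict with "K" (3x3 intrinsics, pixels), "R" (3x3) and "t" (3): a world point X has camera coordinates R X + t. Camera axes: x right, y down, z forward; pixel columns grow to the right and rows downward; lengths in m; the calibration is good to about 2 mm. A picture is of the moment at which its call begins: read the wrist's pose just before it. camera_info takes no time and is no camera call; for the wrist camera it gives the pose at the moment of the call.
A pose or a line that the arm cannot do raises r.PlanningError and nothing moves.
- r.job_done(): hands the job in, once; it reports no verdict.
Trained networks look in the newest picture that a camera, given by its name, has taken for a name from the list of things; names that differ only in an ending like _2 or _b are one class to them, and where a whole thing is asked for, a point or a joint stands for the part that bears it (a point fixed in the world has none). Each returns a list of dicts, best first, with "confidence" (0 to 1); they miss things now and then, are a little off and sometimes report something else, mostly with a low value. They report only what shows in the picture. A call takes as long as a camera call. They do not tell look-alikes from the thing itself.
- masks_of(name, camera): "pixels" (420x560 bool, what is visible of it) and "extent" ([left, top, right, bottom] in pixels, round what is visible of it).
- tip_of(name, camera): "pixel" ([column, row] in pixels: a listed point, or the origin of a listed thing).
The state is a dict: "time": time; "qpos": joint angles; "dq": joint speeds; "effort": joint torques, N m; "ee_pos": TCP position; "tool_rot": TCP orientation; "wrist_force": force on the tool from outside, world axes, zero at the start; "ft_torque": the same for the moment, N m; "gripper_width": finger opening in m.
Only numpy, scipy, OpenCV 4.12 (cv2) and the standard library are available. Lean on these libraries where they do the work, as an engineer would, in place of code of your own. Each camera call takes 0.05 s, during which the arm holds its last target. There are 200 camera calls.

### The job

The orange drying peg has been left in the blue stand. First move it to the orange stand, then take the blue peg from the wooden block and put it in the blue stand, each pushed fully home through its hole until its collar lies flush on the sloping plate. Leave everything else standing where it is.

Things in the scene. Friction and masses are not known exactly. Their poses are not given: they have to be found in the camera images.
- orange_peg: loose orange round peg, 130 mm long, about 90 g. Origin at the centre of its lower (pale wood) end, +z along it to the orange top. Pale shank 16 mm diameter from 0 to 60 mm, first 10 mm tapered to 8 mm; orange collar 36 mm diameter, 60 to 68 mm; orange grip 20 mm diameter, 68 to 130 mm. Starts home in the blue socket.
- orange_peg_seat (a point): point on the orange peg's axis at the underside of its collar (60 mm from the lower end); axes as the peg
- blue_peg: loose blue round peg, 160 mm long, about 90 g. Origin at the centre of its lower (pale wood) end, +z along it to the blue top. Pale shank 16 mm diameter from 0 to 60 mm, first 10 mm tapered to 8 mm; blue collar 36 mm diameter, 60 to 68 mm; blue grip 20 mm diameter, 68 to 160 mm. Starts upright in the wooden block, lower end 10 mm above the counter.
- blue_peg_seat (a point): point on the blue peg's axis at the underside of its collar (60 mm from the lower end); axes as the peg
- orange_socket: orange sloping plate, 75 x 90 x 35 mm, fixed on a white stand (foot 120 x 110 x 12 mm). An 18.4 mm hole goes right through its middle, free below. Origin: centre of the underside; +z along the hole, out of the upper face, leaning 24 degrees from vertical to the robot's side (towards -x, stand turned up to 0.45 rad either way); y level.
- orange_socket_hole0 (a point): centre of the orange plate's hole at its upper face, 95 mm above the counter; axes as the plate
- blue_socket: blue sloping plate, 75 x 90 x 35 mm, fixed on a white stand (foot 120 x 110 x 12 mm). An 18.4 mm hole goes right through its middle, free below. Origin: centre of the underside; +z along the hole, out of the upper face, leaning 30 degrees from vertical to the robot's side (towards -x, stand turned up to 0.45 rad either way); y level.
- blue_socket_hole0 (a point): centre of the blue plate's hole at its upper face, 95 mm above the counter; axes as the plate
- caddy: fixed brown wooden block, 70 x 210 x 70 mm high, origin at the centre of its underside, long side along its y. Three vertical through holes of 18 mm diameter along its y, at -68, 0 and 68 mm; they hold the blue peg, the grey peg and the lint roller, in any order.
- grey_peg: loose grey spare peg, upright in the block, 145 mm long (same shank and collar), top 155 mm above the counter; stays there. Origin at its lower end.
- lint_roller: loose lint roller upright in the block, white paper roll 44 mm diameter, red ends, top 167 mm above the counter; stays there. Origin at its lower end.
- detergent: loose white detergent bottle with green cap, 76 mm diameter, 210 mm high, beyond the stands; origin at its underside; not to be disturbed
- softener: loose yellow bottle, 68 mm diameter, 190 mm high, beyond the stands; origin at its underside; not to be disturbed
- sheet_box: loose cardboard box, 90 x 150 x 80 mm high, beyond the stands; origin at its underside; not to be disturbed
- bowl: loose white bowl, 90 mm diameter, 45 mm high, near the robot; origin at its underside; not to be disturbed
- jar: loose amber glass jar, 66 mm diameter, 85 mm high, near the robot; origin at its underside; not to be disturbed
Mind the look-alikes: they are no part of the job. Leave any red look-alike of the part that bears blue_socket alone.

How it is judged:
On the way, in this order (a step that is already met when the one before it is completed fails the run):
1. the orange peg is fully home in the orange socket (distance between orange_peg_seat and orange_socket_hole0 below 0.006 m and angle between the z axis of orange_peg and the z axis of orange_socket, either way round below 0.1 rad), for 0.2 s.
2. the blue peg is fully home in the blue socket (distance between blue_peg_seat and blue_socket_hole0 below 0.006 m and angle between the z axis of blue_peg and the z axis of blue_socket, either way round below 0.1 rad), for 0.2 s.
At the end, for the whole second after the job is handed in: Orange peg through the orange socket and blue peg through the blue socket, each with the centre of its collar's underside within 6 mm of the centre of the hole's mouth and its axis within 0.1 rad of the hole's, released and at rest; the other loose things within 30 mm of where they stood (all of step 1 and all of step 2 and linear speed of each of blue_peg, orange_peg below 0.02 m/s and distance of each of grey_peg, lint_roller, detergent, softener, sheet_box, bowl, jar from where it was at the start of the episode below 0.03 m); the robot touches nothing.
It fails at once if the grey peg or the lint roller is pushed or carried more than 30 mm, or tipped by more than 0.4 rad (distance of any of grey_peg, lint_roller from where it was at the start of the episode above 0.03 m or angle between any of grey_peg, lint_roller's own z axis and vertical above 0.4 rad).
It fails at once if the detergent bottle, the softener bottle or the cardboard box is pushed or carried more than 30 mm, or tipped by more than 0.4 rad (distance of any of detergent, softener, sheet_box from where it was at the start of the episode above 0.03 m or angle between any of detergent, softener, sheet_box's own z axis and vertical above 0.4 rad).
It fails at once if the bowl or the jar is pushed or carried more than 30 mm, or tipped by more than 0.4 rad (distance of any of bowl, jar from where it was at the start of the episode above 0.03 m or angle between any of bowl, jar's own z axis and vertical above 0.4 rad).
It also fails if it takes over 69 s, if anything falls off the work surface, if the arm or the gripper's body presses on something with over 40 N, if the wrist force passes 120 N, or if a joint passes its speed limit or range.

## Working session

There is one attempt and no reset: what is moved stays moved. The work goes in short steps, each a Python script; the robot and the scene stay as the last script left them, time stands still between calls to the robot, and variables do not carry over. Pictures are saved under pics/ and viewed, about 8 in all and at most 12, crops included, and the job is handed in when it is done.

```bash
mkdir -p pics; ls; python3 - <<'E'
from plant import r, vision, masks_of, tip_of
import cv2,numpy as np
print(r.grasp_offset, r.get_state()['time'])
for c in ['side','top']:
    p,d=vision.grab_frame(c); cv2.imwrite(f'pics/{c}0.png',p); np.save(f'pics/{c}0d.npy',d)
    i=vision.camera_info(c); print(c,np.round(i['K'],1).tolist(),np.round(i['R'],3).tolist(),np.round(i['t'],3))
    for n in ['orange_peg','blue_peg','orange_socket','blue_socket','caddy','grey_peg','lint_roller']:
        print(n,[(m['extent'],round(m['confidence'],2)) for m in masks_of(n,c)])
    for n in ['orange_socket_hole0','blue_socket_hole0','blue_peg','orange_peg']:
        print(n,[(np.round(m['pixel'],1).tolist(),round(m['confidence'],2)) for m in tip_of(n,c)])
E
```

```text
pics
-0.0187 0.0
side [[460.3, 0.0, 277.1], [0.0, 460.3, 198.9], [0.0, 0.0, 1.0]] [[-0.952, -0.307, 0.016], [-0.237, 0.702, -0.672], [0.195, -0.643, -0.74]] [0.523 0.184 0.912]
orange_peg [([243.6, 286.9, 269.6, 319.3], 0.84)]
blue_peg [([261.4, 129.7, 272.1, 174.2], 0.78)]
orange_socket [([301.8, 110.4, 340.5, 162.9], 0.9), ([241.6, 153.9, 260.1, 193.6], 0.57)]
blue_socket [([218.6, 284.0, 268.8, 350.5], 0.88), ([336.9, 324.4, 391.1, 403.3], 0.8)]
caddy [([210.8, 158.0, 288.8, 245.4], 0.88)]
grey_peg [([242.6, 150.4, 260.2, 193.8], 0.6), ([258.9, 130.4, 276.3, 175.0], 0.52)]
lint_roller [([219.2, 168.5, 245.3, 216.6], 0.85)]
orange_socket_hole0 [([325.0, 129.7], 0.68)]
blue_socket_hole0 [([373.1, 358.7], 0.98), ([250.8, 314.4], 0.78)]
blue_peg []
orange_peg [([322.1, 252.6], 0.7), ([232.4, 328.8], 0.67), ([323.0, 133.7], 0.28)]
top [[465.5, 0.0, 279.9], [0.0, 465.5, 212.7], [0.0, 0.0, 1.0]] [[-0.01, -1.0, -0.016], [-0.996, 0.012, -0.083], [0.083, 0.015, -0.996]] [0.017 0.559 1.022]
orange_peg [([146.5, 223.8, 163.9, 252.2], 0.75)]
blue_peg [([318.9, 177.6, 335.4, 194.8], 0.75), ([288.6, 172.5, 298.2, 191.0], 0.53)]
orange_socket [([368.3, 208.5, 420.0, 250.9], 0.98)]
blue_socket [([119.5, 308.2, 173.6, 349.0], 0.86), ([127.1, 203.0, 182.5, 255.2], 0.67)]
caddy [([243.2, 164.6, 343.4, 212.3], 0.73), ([246.8, 158.5, 272.3, 189.5], 0.62)]
grey_peg [([286.6, 170.8, 300.5, 190.7], 0.49)]
lint_roller [([249.1, 157.3, 272.7, 189.3], 0.55)]
orange_socket_hole0 [([393.4, 232.0], 0.58), ([292.5, 186.9], 0.4)]
blue_socket_hole0 [([159.3, 232.8], 0.94), ([143.8, 334.2], 0.56)]
blue_peg [([321.0, 191.1], 0.74)]
orange_peg [([157.5, 221.9], 0.74)]
```

View pics/side0.png

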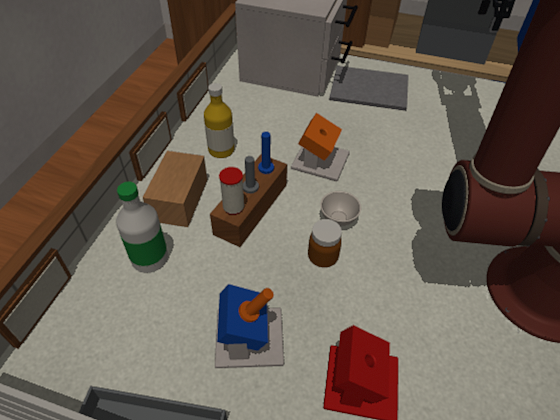

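View pics/top0.png

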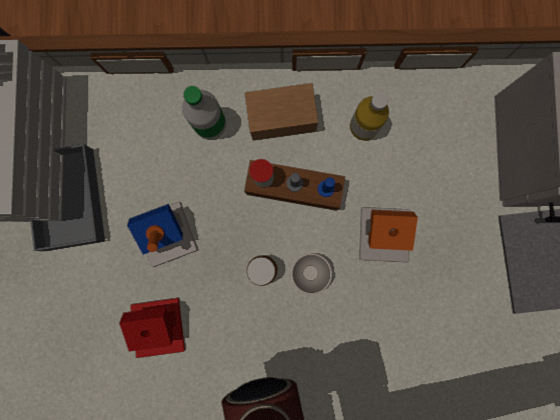

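The orange peg is in the blue plate: side (250,310), top (155,235). Two plates could be mistaken for each other:
- The blue plate is the target, at top (155,230) and side (245,320).
- The red look-alike is at top (150,330) and side (365,365), and I'll leave it alone.

The orange plate is at top (393,231). In the block, the blue peg is at top (328,187), grey at (294,181) and the roller at (261,173). Next I'll measure all of these in 3D.

```bash
cat > h.py <<'E'
from plant import r, vision, masks_of, tip_of
import cv2,numpy as np
def cloud(d,i):
    v,u=np.mgrid[0:d.shape[0],0:d.shape[1]]
    P=np.stack([u,v,np.ones_like(u)],-1)@np.linalg.inv(i['K']).T*d[...,None]
    return (P-i['t'])@i['R']
def hsv(p,kind):
    H,S,V=cv2.split(cv2.cvtColor(p,cv2.COLOR_BGR2HSV))
    return ((H>105)&(H<130)&(S>120)&(V>30)) if kind=='blue' else ((H>4)&(H<20)&(S>190)&(V>60))
def face(P,m,tilt,seed=None):
    """plate's upper face: RANSAC plane -> rectangle centre and yaw"""
    X=P[m]; X=X[np.isfinite(X).all(1)]
    rng=np.random.default_rng(0); best=None
    for _ in range(600):
        a=X[rng.integers(len(X),size=3)]; n=np.cross(a[1]-a[0],a[2]-a[0]); l=np.linalg.norm(n)
        if l<1e-5: continue
        n=n/l*np.sign(n[2]+1e-9)
        if abs(n[2]-np.cos(tilt))>.08 or n[0]>0: continue
        k=abs((X-a[0])@n)<.003
        if best is None or k.sum()>best.sum(): best=k
    F=X[best]; c=F.mean(0); n=np.linalg.svd(F-c,full_matrices=False)[2][2]; n*=np.sign(n[2])
    psi=np.arctan2(-n[1],-n[0]); R=axes(tilt,psi)
    uv=((F-c)@R[:,:2]).astype(np.float32)
    (cu,cv_),wh,ang=cv2.minAreaRect(uv)
    return c+R[:,:2]@[cu,cv_],n,psi,wh,ang,len(F)
def axes(t,psi):
    z=np.array([-np.sin(t)*np.cos(psi),-np.sin(t)*np.sin(psi),np.cos(t)])
    y=np.array([-np.sin(psi),np.cos(psi),0]); return np.stack([np.cross(y,z),y,z],1)
def best(n,c):
    L=masks_of(n,c); return L[0]['pixels'] if L else None
E
python3 - <<'E'
from h import *
np.set_printoptions(precision=4,suppress=True)
box={'top':{'o':(360,200,425,262),'b':(122,195,200,265),'c':(312,170,345,205)},'side':{'o':(295,108,348,168),'b':(212,278,274,352),'c':(255,125,280,176)}}
for c in ['top','side']:
    p=cv2.imread(f'pics/{c}0.png'); d=np.load(f'pics/{c}0d.npy'); i=vision.camera_info(c); P=cloud(d,i)
    P[d<=0]=np.nan
    def m(k,kind):
        z=np.zeros(d.shape,bool); a=box[c][k]; z[a[1]:a[3],a[0]:a[2]]=1; return z&hsv(p,kind)
    print(c,'orange',*face(P,m('o','orange'),np.radians(24)))
    print(c,'blue',*face(P,m('b','blue'),np.radians(30)))
    X=P[m('b','orange')]; X=X[np.isfinite(X).all(1)]; u=np.linalg.svd(X-X.mean(0))[2][0]
    print('opeg',X.mean(0),X[np.argmax(X[:,2])],u)
    X=P[m('c','blue')]; X=X[np.isfinite(X).all(1)]; T=X[X[:,2]>.16]; C=X[X[:,2]<.08]
    G=X[(X[:,2]>.09)&(X[:,2]<.155)]; print('bpeg top',T.mean(0),len(T),'grip',G.mean(0),len(G),'zmax',X[:,2].max(),'collar',C.mean(0),len(C))
    g={'top':[(294,178),(261,168),(261,268),(312,273)],'side':[(250,165),(232,175),(325,230),(340,205)]}[c]
    print([P[y,x] for x,y in g])
i=vision.camera_info('wrist'); s=r.get_state(); Rt=np.array(s['tool_rot'])
print('cam in tool R',i['R']@Rt,'pos',Rt.T@(-i['R'].T@i['t']-s['ee_pos']),i['K'][0])
print(Rt)
E
```

```text
top orange [ 0.5102 -0.2241  0.0959] [-0.4067  0.0305  0.913 ] -0.07481664153136956 (0.0747685432434082, 0.08981607109308243) 0.599776566028595 1295
top blue [0.5161 0.2724 0.0952] [-0.4688 -0.1666  0.8675] 0.3415241860911673 (0.07658269256353378, 0.08970672637224197) 0.3652474880218506 991
opeg [0.505  0.2655 0.1275] [0.4891 0.2558 0.1628] [-0.5214 -0.1461  0.8407]
bpeg top [ 0.6048 -0.0874  0.1696] 83 grip [ 0.5992 -0.0842  0.1247] 44 zmax 0.17298382263034737 collar [ 0.6008 -0.087   0.0775] 88
[array([ 0.6164, -0.02  ,  0.1545]), array([0.6349, 0.0444, 0.1678]), array([0.4381, 0.0504, 0.0869]), array([ 0.4229, -0.0602,  0.0056])]
side orange [ 0.5099 -0.2229  0.0961] [-0.4069  0.0259  0.9131] -0.06348385002357546 (0.07359582930803299, 0.09106789529323578) 0.8420698642730713 733
side blue [0.5148 0.2734 0.0956] [-0.4663 -0.1665  0.8688] 0.34289425529256995 (0.07601325958967209, 0.09074782580137253) 0.8780567049980164 1448
opeg [0.5018 0.2729 0.1253] [0.4857 0.2672 0.1613] [ 0.4769  0.2293 -0.8485]
bpeg top [ 0.6046 -0.0841  0.168 ] 62 grip [ 0.6038 -0.0814  0.1221] 179 zmax 0.17295769056025767 collar [ 0.6039 -0.0814  0.0768] 91
[array([ 0.6137, -0.0129,  0.1458]), array([0.628 , 0.0461, 0.1682]), array([0.4352, 0.0539, 0.086 ]), array([ 0.4277, -0.0844,  0.0142])]
cam in tool R [[-0.001   1.     -0.0011]
 [-0.9472 -0.0013 -0.3207]
 [-0.3207  0.0007  0.9472]] pos [ 0.0837 -0.0005 -0.1427] [312.0812   0.     282.8743]
[[ 0.9496  0.3134 -0.    ]
 [ 0.3134 -0.9496 -0.    ]
 [-0.     -0.     -1.    ]]
```

```bash
cat >> h.py <<'E'
np.set_printoptions(precision=4,suppress=True)
TB,TO=np.radians(30),np.radians(24)
def tool(A): return np.stack([A[:,0],-A[:,1],-A[:,2]],1)
B0,psB=np.array([.5155,.2729,.095]),.342
O0,psO=np.array([.5101,-.2235,.095]),-.069
CB=np.array([.604,-.0845,0]); 
E
python3 - <<'E'
from h import *
p=cv2.imread('pics/top0.png'); cv2.imwrite('pics/crop1.png',np.hstack([cv2.resize(p[190:270,110:210],None,fx=4,fy=4),cv2.resize(p[150:230,240:340+10][:, :100],None,fx=4,fy=4)]))
def chk(n,pos,R): q=r.solve_ik(pos,R); print(n,None if q is None else np.round(q,2))
for n,h,t,ps in [('B',B0,TB,psB),('O',O0,TO,psO)]:
    A=axes(t,ps)
    for k in (.03,.1,.17,.25): chk((n,k),h+A[:,2]*k,tool(A))
# caddy yaw from peg/roller: blue(.604,-.0845) roller(.632,.045)
yaw=np.arctan2(-(.632-.604),(.045+.0845)); print('caddy yaw',yaw)
for s in (-1,1):
    f=yaw+s*np.pi/2  # tool x along this
    x=np.array([np.cos(f),np.sin(f),0]); R=np.stack([x,np.cross([0,0,-1],x),[0,0,-1]],1)
    for z in (.12,.34): chk(('C',s,z),CB+[0,0,z],R)
E
```

```text
('B', 0.03) [ 0.37 -0.3   2.19 -0.02  0.73  1.6 ]
('B', 0.1) [ 0.37 -0.48  2.21 -0.02  0.89  1.6 ]
('B', 0.17) [ 0.37 -0.64  2.21 -0.02  1.05  1.6 ]
('B', 0.25) [ 0.37 -0.79  2.18 -0.02  1.23  1.6 ]
('O', 0.03) [-0.68 -0.29  2.15  0.29  0.95  0.83]
('O', 0.1) [-0.72 -0.44  2.15  0.28  1.1   0.84]
('O', 0.17) [-0.76 -0.56  2.13  0.28  1.26  0.83]
('O', 0.25) [-0.82 -0.67  2.07  0.28  1.43  0.82]
caddy yaw -0.21293834957939733
('C', -1, 0.12) [-0.26  0.11  1.74 -0.    1.29  3.09]
('C', -1, 0.34) [-0.26 -0.02  1.51 -0.    1.65  3.09]
('C', 1, 0.12) [-0.26  0.11  1.74 -0.    1.29 -0.05]
('C', 1, 0.34) [-0.26 -0.02  1.51 -0.    1.65 -0.05]
```

View pics/crop1.png

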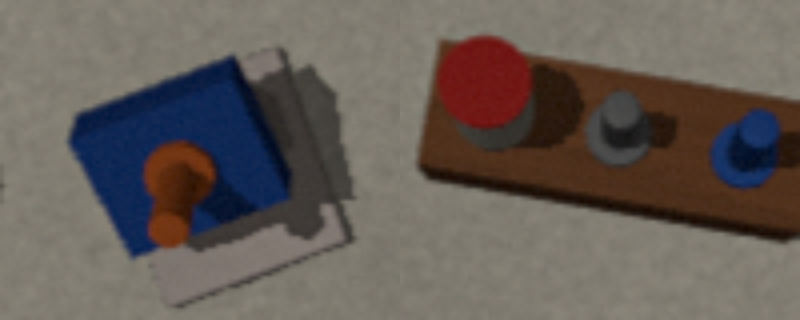

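The crop confirms the choices. The orange peg is in the blue plate (crop 180,180), and the blue peg is at the -y end of the block (crop 755,140), next to the grey peg and the roller. Now I'll go over the blue stand.

```bash
cat >> h.py <<'E'
def wface(kind,t,name):
    i=vision.camera_info('wrist'); p,d=vision.grab_frame('wrist'); cv2.imwrite(f'pics/{name}.png',p)
    P=cloud(d,i); P[d<=0]=np.nan
    m=hsv(p,kind)&np.isfinite(P[...,2])&(P[...,2]>.06)&(P[...,2]<.125)
    print('face',*face(P,m,t)); return p,d,P
E
python3 - <<'E'
from h import *
D=np.array([[1,0,0],[0,-1,0],[0,0,-1.]])
r.reach([.42,-.1,.42],D); A=axes(TB,psB); print(r.get_state()['time'])
r.reach(B0+A[:,2]*.2,tool(A)); s=r.get_state(); print(s['time'],s['ee_pos'],s['wrist_force'])
p,d,P=wface('blue',TB,'w1')
X=P[hsv(p,'orange')&(P[...,2]>.1)]; X=X[np.isfinite(X).all(1)]
L=(X-B0)@A; k=(L[:,2]>.015)&(L[:,2]<.075)&(np.hypot(L[:,0],L[:,1])<.03); print('peg local',L[k].mean(0),k.sum(),L[k].max(0),L[k].min(0))
for n in ('blue_socket_hole0','orange_peg_seat'): print(n,tip_of(n,'wrist'))
E
```

```text
3.2667
4.65 [0.422  0.2389 0.2692] [-0.3054  0.4047  0.5608]
face [0.5178 0.2727 0.0951] [-0.4694 -0.1708  0.8663] 0.3489081405192228 (0.07526814192533493, 0.08905921876430511) 0.22274352610111237 4070
peg local [ 0.0056 -0.0009  0.058 ] 539 [0.012  0.0092 0.0709] [-0.0069 -0.0105  0.0153]
blue_socket_hole0 [{'pixel': [289.0, 182.4], 'confidence': 0.84}, {'pixel': [195.3, 365.9], 'confidence': 0.6}]
orange_peg_seat [{'pixel': [287.1, 182.3], 'confidence': 0.68}]
```

View pics/w1.png

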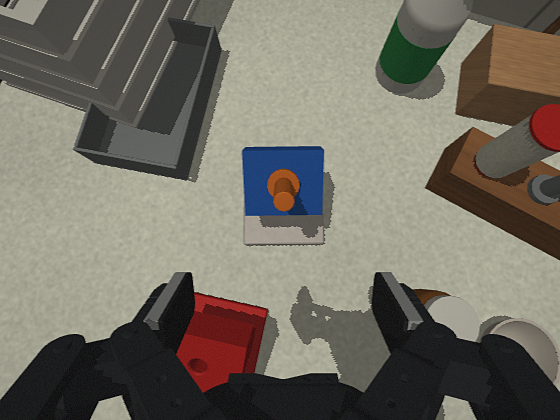

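The wrist view shows the orange peg in the blue plate, at about (285,188). Jaws are clear on both sides, and the red stand lies well below the gripper. The face fit agrees to 2 mm with the static cameras, so I'll grasp.

```bash
cat >> h.py <<'E'
B0,psB=np.array([.5172,.2728,.095]),.346
GO=.026   # TCP above seat in grasp of orange peg
E
python3 - <<'E'
from h import *
A=axes(TB,psB); R=tool(A); S=lambda m:(lambda s:print(m,s['time'],s['ee_pos'],s['wrist_force'],round(s['gripper_width'],4)))(r.get_state())
r.reach(B0+A[:,2]*.15,R)
print(r.move_straight(B0+A[:,2]*GO,max_speed=.12,contact_N=15)); S('down')
r.command_gripper(.0,45); S('grip')
r.move_straight(B0+A[:,2]*.22,max_speed=.12); S('up')
if r.get_state()['gripper_width']>.012:
    C=axes(TO,psO); r.reach(O0+C[:,2]*.22,tool(C)); S('over O')
    wface('orange',TO,'w2')
    print(tip_of('orange_socket_hole0','wrist'))
E
```

```text
False
down 6.3 [0.5054 0.2686 0.1186] [-0.5787 -0.0699 -0.2788] 0.0856
grip 6.9167 [0.505  0.2683 0.1177] [-2.6358 -2.2547  2.9808] 0.019
up 8.6833 [0.4136 0.2354 0.2845] [ 0.3007 -0.2178 -1.3032] 0.0188
over O 10.3333 [ 0.4211 -0.2167  0.2959] [ 0.343  -0.2789 -1.912 ] 0.0189
face [ 0.502  -0.1104  0.0873] [-0.4054  0.0279  0.9137] -0.06877894474391284 (0.08727718889713287, 0.3288474977016449) 9.83940601348877 4479
[{'pixel': [284.4, 176.4], 'confidence': 0.61}]
```

View pics/w2.png

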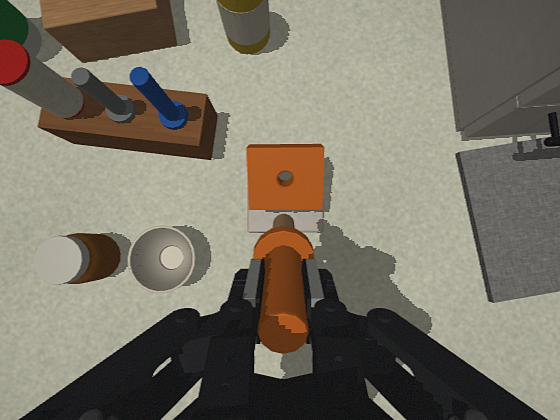

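The peg is in hand and the orange hole shows at (285,178). The face fit picked up other orange-brown pixels from the block and jar, so I'll redo it inside a box. I'll also check the peg's axis in the hand.

```bash
cat >> h.py <<'E'
def ray(i,u,v,z):
    g=i['R'].T@np.linalg.inv(i['K'])@[u,v,1]; c=-i['R'].T@i['t']; return c+g*(z-c[2])/g[2]
E
python3 - <<'E'
from h import *
i=vision.camera_info('wrist'); p,d=vision.grab_frame('wrist'); P=cloud(d,i); P[d<=0]=np.nan
m=hsv(p,'orange'); b=np.zeros_like(m); b[140:216,240:332]=1
print(*face(P,m&b,TO)); 
k=np.zeros(m.shape,np.uint8); k[165:192,272:300]=(~m[165:192,272:300]); M=cv2.moments(k,True); u,v=M['m10']/M['m00'],M['m01']/M['m00']
print('hole px',u,v,M['m00'],'ray',ray(i,u,v,.095), 'ray285,178',ray(i,285.3,177.5,.095))
# peg in tool frame
s=r.get_state(); T=np.array(s['tool_rot']); L=(P-s['ee_pos'])@T
q=np.isfinite(L[...,0])&(abs(L[...,1])<.02)&(abs(L[...,0])<.03)&(L[...,2]>.04)&(L[...,2]<.1)
for a,bb in ((.04,.055),(.055,.07),(.07,.085),(.085,.1)):
    X=L[q&(L[...,2]>a)&(L[...,2]<bb)]; print(a,len(X),X.mean(0) if len(X) else '',(X[:,0].max(),X[:,1].min(),X[:,1].max()) if len(X) else '')
E
```

```text
[ 0.5115 -0.2251  0.0951] [-0.4054  0.0262  0.9138] -0.06454963636762752 (0.07529252022504807, 0.08871620148420334) 0.26530787348747253 4468
hole px 285.02702702702703 175.9099099099099 111.0 ray [ 0.5155 -0.2249  0.095 ] ray285,178 [ 0.5136 -0.2251  0.095 ]
0.04 34 [ 0.0075 -0.0007  0.0531] (np.float64(0.008266343303452935), np.float64(-0.0067379254631487915), np.float64(0.0047653795510635205))
0.055 149 [ 0.0068 -0.0007  0.0626] (np.float64(0.008505674469110804), np.float64(-0.008481160991099551), np.float64(0.006638663798893016))
0.07 56 [ 0.0066 -0.001   0.0731] (np.float64(0.00835472225826141), np.float64(-0.007982457333228313), np.float64(0.0067923313069339075))
0.085 0
```

```bash
cat >> h.py <<'E'
O0,psO=np.array([.5112,-.2248,.095]),-.066
def S(m): s=r.get_state(); print(m,s['time'],s['ee_pos'],s['wrist_force'],round(s['gripper_width'],4))
def depth(h,A): return (np.array(r.get_state()['ee_pos'])-h)@A
E
python3 - <<'E'
from h import *
A=axes(TO,psO); R=tool(A); h=O0+R[:,1]*.0006
r.move_straight(h+A[:,2]*.11,ori=R,max_speed=.12); S('pre')
c=r.move_straight(h+A[:,2]*(GO-.002),max_speed=.06,contact_N=12); S(c); print(depth(O0,A))
E
```

```text
pre 11.5583 [ 0.4668 -0.2227  0.1965] [ 0.1444 -0.5799 -0.5246] 0.0191
True 12.8667 [ 0.5003 -0.2246  0.1187] [-2.6992  0.9297  4.4523] 0.0188
[-0.0003 -0.0005  0.0261]
```

It stopped at exactly the seat depth (26.1 mm against 26.0 mm), so I'll release, retreat and check.

```bash
cat >> h.py <<'E'
def pegcheck(h,A,kind,top,name):
    i=vision.camera_info('wrist'); p,d=vision.grab_frame('wrist'); cv2.imwrite(f'pics/{name}.png',p); P=cloud(d,i); P[d<=0]=np.nan
    L=(P-h)@A; k=hsv(p,kind)&(np.hypot(L[...,0],L[...,1])<.03)
    for a,b in ((-.003,.003),(.004,.012),(.015,.03),(.03,.05),(.05,top-.004),(top-.003,top+.006)):
        X=L[k&(L[...,2]>a)&(L[...,2]<b)]
        if len(X): print(a,len(X),'mean',X.mean(0),'mid',(X.max(0)+X.min(0))/2,'span',np.ptp(X,0))
E
python3 - <<'E'
from h import *
A=axes(TO,psO); R=tool(A)
r.command_gripper(.06); S('open')
r.move_straight(O0+A[:,2]*.17,ori=R,max_speed=.15); r.command_gripper(.085); S('ret')
pegcheck(O0,A,'orange',.07,'w3')
E
```

```text
open 13.3417 [ 0.4991 -0.2236  0.1165] [-0.3001  0.142  -0.3716] 0.0602
ret 14.8333 [ 0.4422 -0.2201  0.2499] [ 0.2269 -0.9609  0.2417] 0.085
-0.003 1380 mean [ 0.0066  0.0001 -0.    ] mid [0.0012 0.     0.0002] span [0.0572 0.0591 0.005 ]
0.004 493 mean [0.0051 0.0008 0.008 ] mid [0.0017 0.0006 0.0079] span [0.0307 0.0345 0.007 ]
0.015 65 mean [0.0068 0.0009 0.0226] mid [0.0042 0.0006 0.0225] span [0.01   0.0194 0.0148]
0.03 110 mean [0.007 0.001 0.04 ] mid [0.0046 0.0003 0.0398] span [0.0089 0.0194 0.0193]
0.05 108 mean [0.0068 0.0007 0.0581] mid [0.0041 0.0004 0.058 ] span [0.0104 0.0198 0.0159]
0.067 415 mean [-0.0002  0.0003  0.0698] mid [-0.0003  0.0003  0.0697] span [0.0191 0.019  0.0041]
```

View pics/w3.png

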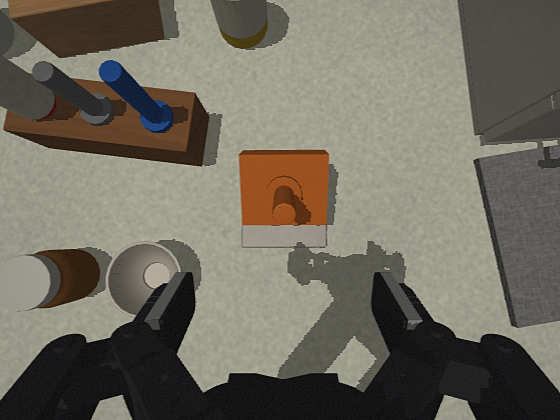

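The collar is flush and the top is 69.8 mm above the face (70 expected), so step 1 is done. Next is the blue peg.

```bash
cat >> h.py <<'E'
yawC=-.213
_x=np.array([np.cos(yawC+np.pi/2),np.sin(yawC+np.pi/2),0]); RC=np.stack([_x,np.cross([0,0,-1],_x),[0,0,-1]],1)
E
python3 - <<'E'
from h import *
A=axes(TO,psO)
r.move_straight(O0+A[:,2]*.26,max_speed=.2)
r.reach(CB+[0,0,.30],RC); S('over C')
i=vision.camera_info('wrist'); p,d=vision.grab_frame('wrist'); cv2.imwrite('pics/w4.png',p); P=cloud(d,i); P[d<=0]=np.nan
k=hsv(p,'blue')&(np.hypot(P[...,0]-CB[0],P[...,1]-CB[1])<.04)
for a,b in ((.066,.075),(.075,.082),(.09,.11),(.11,.13),(.13,.15),(.15,.165),(.166,.176)):
    X=P[k&(P[...,2]>a)&(P[...,2]<b)]
    if len(X): print(a,len(X),'mean',X.mean(0),'mid',(X.max(0)+X.min(0))/2,'span',np.ptp(X,0))
E
```

```text
over C 16.4583 [ 0.6034 -0.0847  0.2989] [0.2441 0.0877 0.6055] 0.0844
0.066 13 mean [ 0.6164 -0.0837  0.0721] mid [ 0.6146 -0.095   0.0721] span [0.0227 0.0493 0.0049]
0.075 343 mean [ 0.6095 -0.0824  0.0781] mid [ 0.6083 -0.0859  0.0784] span [0.0347 0.0317 0.0068]
0.09 68 mean [ 0.6094 -0.0801  0.1007] mid [ 0.6087 -0.0833  0.1001] span [0.0182 0.0109 0.0193]
0.11 70 mean [ 0.6095 -0.08    0.1208] mid [ 0.608  -0.0824  0.1197] span [0.0194 0.0091 0.0183]
0.13 86 mean [ 0.6097 -0.0799  0.1398] mid [ 0.6092 -0.0831  0.1397] span [0.0173 0.0107 0.0189]
0.15 81 mean [ 0.6099 -0.0798  0.1577] mid [ 0.6094 -0.0826  0.1576] span [0.017  0.0094 0.0147]
0.166 338 mean [ 0.6086 -0.0868  0.1699] mid [ 0.6086 -0.0872  0.1689] span [0.0183 0.0189 0.0057]
```

View pics/w4.png

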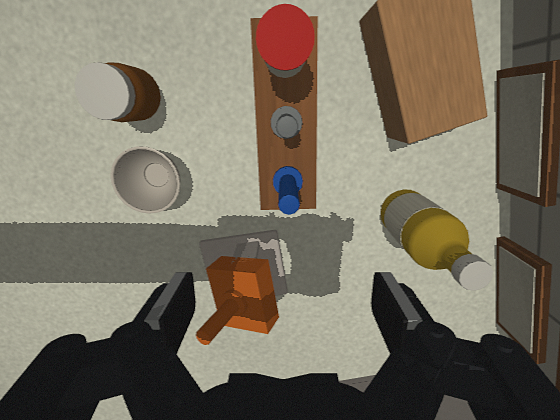

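The blue peg stands at about (289,190), alone between the jaws with free air on both sides. Its measured axis is (0.6087, -0.087), so I'll grasp and lift.

```bash
cat >> h.py <<'E'
CB=np.array([.6087,-.0870,0]); GB=.046
E
python3 - <<'E'
from h import *
r.move_straight(CB+[0,0,.24],ori=RC,max_speed=.15)
print(r.move_straight(CB+[0,0,.07+GB],max_speed=.12,contact_N=15)); S('down')
r.command_gripper(0.,45); S('grip')
r.move_straight(CB+[0,0,.34],max_speed=.15); S('up')
if r.get_state()['gripper_width']>.012:
    r.move_straight([.43,-.04,.37],max_speed=.2)
    A=axes(TB,psB); r.reach(B0+A[:,2]*.24,tool(A)); S('over B')
    i=vision.camera_info('wrist'); s=r.get_state(); p,d=vision.grab_frame('wrist'); cv2.imwrite('pics/w5.png',p); P=cloud(d,i); P[d<=0]=np.nan
    m=hsv(p,'blue')&(P[...,2]>.06)&(P[...,2]<.125)&(np.hypot(P[...,0]-B0[0],P[...,1]-B0[1])<.08)
    print(*face(P,m,TB))
    L=(P-s['ee_pos'])@s['tool_rot']
    q=np.isfinite(L[...,0])&(abs(L[...,1])<.02)&(abs(L[...,0])<.03)
    for a,b in ((.03,.045),(.05,.06),(.06,.075),(.075,.09),(.09,.105)):
        X=L[q&(L[...,2]>a)&(L[...,2]<b)]
        if len(X): print(a,len(X),X.max(0),X.min(0))
E
```

```text
False
down 18.2417 [ 0.6095 -0.0872  0.1172] [-0.3008 -0.7676  0.4255] 0.0848
grip 18.85 [ 0.6087 -0.087   0.1162] [ 0.4855 -0.1673  0.9468] 0.0188
up 20.4917 [ 0.6083 -0.0869  0.3385] [-0.744  -0.0996 -1.3542] 0.0189
over B 23.0333 [0.4047 0.2319 0.303 ] [ 0.1552  0.4353 -0.8684] 0.0189
[0.5178 0.2726 0.0951] [-0.4702 -0.1707  0.8659] 0.3482812984610674 (0.07522842288017273, 0.08902782201766968) 0.23065462708473206 4066
0.03 1391 [0.0174 0.0171 0.045 ] [-0.0139 -0.0181  0.03  ]
0.06 5 [0.0074 0.0021 0.0749] [ 0.0067 -0.0016  0.0728]
0.075 106 [0.0077 0.0062 0.0898] [ 0.0012 -0.0087  0.0752]
0.09 50 [0.0073 0.0063 0.0966] [ 0.0009 -0.0089  0.0901]
```

View pics/w5.png

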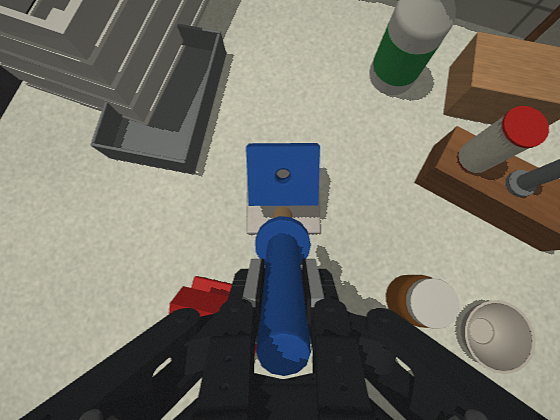

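The peg hangs true in the jaws and the empty blue hole is at (283,174). The face fit repeats the earlier one to 0.1 mm, so I'll insert.

```bash
cat >> h.py <<'E'
B0,psB=np.array([.5177,.2727,.095]),.348
E
python3 - <<'E'
from h import *
A=axes(TB,psB); R=tool(A); h=B0+R[:,1]*.0007+R[:,0]*.0003
r.move_straight(h+A[:,2]*.13,ori=R,max_speed=.12); S('pre')
c=r.move_straight(h+A[:,2]*(GB-.002),max_speed=.06,contact_N=12); S(c); z=depth(B0,A); print(z)
if z[2]<GB+.003:
    r.command_gripper(.06); S('open')
    r.move_straight(B0+A[:,2]*.2,ori=R,max_speed=.15); S('ret')
    pegcheck(B0,A,'blue',.1,'w6')
    p,_=vision.grab_frame('side'); cv2.imwrite('pics/side1.png',p)
E
```

```text
pre 24.15 [0.4574 0.2501 0.2087] [ 0.2492 -0.1807 -1.3666] 0.0189
True 25.4417 [0.4959 0.2641 0.1353] [-4.2676 -2.6207  5.0933] 0.0188
[-0.0001 -0.0007  0.0466]
open 25.9167 [0.4947 0.2636 0.133 ] [-0.9051 -0.4352  0.6443] 0.0599
ret 27.1 [0.4235 0.2385 0.2668] [-0.5248 -0.0128 -0.4962] 0.06
-0.003 1216 mean [ 0.0062 -0.0002  0.    ] mid [ 0.0013 -0.0002  0.0004] span [0.0567 0.0586 0.005 ]
0.004 450 mean [0.0044 0.0004 0.0093] mid [ 0.0009 -0.0001  0.0081] span [0.0309 0.0351 0.0078]
0.015 76 mean [ 0.0051 -0.      0.0228] mid [ 0.0032 -0.0001  0.0225] span [0.0094 0.0192 0.0147]
0.03 123 mean [0.0036 0.0002 0.0405] mid [0.0012 0.     0.04  ] span [0.0111 0.0198 0.0198]
0.05 382 mean [0.0013 0.     0.0748] mid [-0.0008 -0.      0.073 ] span [0.0121 0.0199 0.0459]
0.097 417 mean [-0.007  -0.0003  0.1007] mid [-0.0077 -0.0004  0.0999] span [0.0197 0.019  0.0057]
```

View pics/w6.png

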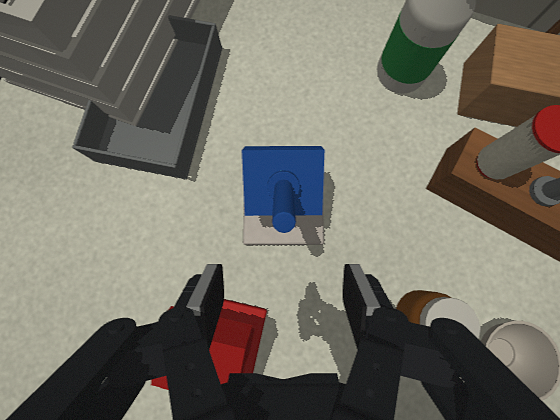

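View pics/side1.png

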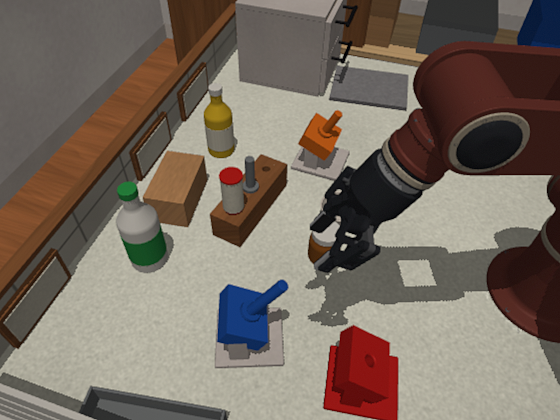

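The blue peg is through, but the measurements show it leaning about 0.07 rad to the low side, with the collar about 1 mm up. That is within tolerance but not flush. I'll re-grip with the jaws along the slope, which squares it up, press it home and check again.

```bash
python3 - <<'E'
from h import *
A=axes(TB,psB); y=A[:,1]; c=[]
for s in (1,-1):
    x=s*y; z=-A[:,2]; R2=np.stack([x,np.cross(z,x),z],1); qs=[r.solve_ik(B0+A[:,2]*k,R2) for k in (.2,.04)]
    print(s,qs[0]); 
    if all(q is not None for q in qs): c.append((abs(qs[0][5]),s,R2))
_,s,R2=min(c,key=lambda t:t[0]); print('use',s)
pegcheck(B0,A,'blue',.1,'w6b')
r.command_gripper(.07); r.reach(B0+A[:,2]*.2,R2); S('turned')
print(r.move_straight(B0+A[:,2]*GB,max_speed=.1,contact_N=10)); S('down'); print(depth(B0,A))
r.command_gripper(0.,40); S('grip')
print(r.move_straight(B0+A[:,2]*(GB-.003),max_speed=.03,contact_N=15)); S('pressed'); print(depth(B0,A))
r.command_gripper(.035); r.command_gripper(.06); 
r.move_straight(B0+A[:,2]*.2,ori=R2,max_speed=.15); S('ret')
r.reach(B0+A[:,2]*.2,tool(A)); pegcheck(B0,A,'blue',.1,'w7'); S('')
E
```

```text
1 [ 0.3645 -0.6971  2.2009 -0.0092  1.1143  0.0183]
-1 [ 0.3645 -0.6971  2.2009 -0.0092  1.1143 -3.1233]
use 1
-0.003 1212 mean [ 0.0061 -0.      0.0001] mid [0.0013 0.0003 0.0002] span [0.0566 0.0594 0.0053]
0.004 443 mean [0.0043 0.0003 0.0093] mid [ 0.0012 -0.0001  0.008 ] span [0.0302 0.0351 0.008 ]
0.015 78 mean [0.005  0.0003 0.0223] mid [ 0.003  -0.0001  0.0225] span [0.0095 0.0192 0.0149]
0.03 123 mean [0.0036 0.     0.0401] mid [0.0012 0.     0.0399] span [0.0111 0.02   0.0196]
0.05 388 mean [ 0.0013 -0.      0.0747] mid [-0.0007 -0.      0.0731] span [0.0117 0.0198 0.0455]
0.097 415 mean [-0.0069 -0.0003  0.1007] mid [-0.0077 -0.0004  0.0999] span [0.0192 0.0189 0.0057]
turned 28.9167 [0.4237 0.2386 0.2683] [-0.5569  0.0128  1.0475] 0.0702
False
down 30.6083 [0.4963 0.265  0.1356] [-0.9056  0.0579  0.2774] 0.0699
[0.0007 0.     0.0466]
grip 31.1167 [0.496  0.2648 0.1349] [-1.6509 -1.4718  1.3772] 0.0189
False
pressed 31.3667 [0.4965 0.2652 0.1341] [-25.6807 -10.4603  23.1872] 0.0191
[0.0001 0.0002 0.0451]
ret 33.2333 [0.4235 0.2385 0.2668] [-0.0288  0.127  -0.8477] 0.0601
-0.003 1201 mean [ 0.0062 -0.0001  0.0001] mid [ 0.0014 -0.0001  0.0002] span [0.056  0.0587 0.0054]
0.004 425 mean [0.0046 0.0003 0.0081] mid [ 0.0014 -0.0001  0.008 ] span [0.03   0.0353 0.0078]
0.015 61 mean [ 0.0065 -0.0001  0.0224] mid [ 0.0044 -0.      0.0223] span [0.0086 0.0191 0.0145]
0.03 93 mean [0.0064 0.0004 0.0402] mid [0.0035 0.0004 0.0401] span [0.0102 0.0192 0.0198]
0.05 301 mean [0.006  0.0001 0.0747] mid [0.0033 0.     0.0729] span [0.0106 0.02   0.0457]
0.097 414 mean [-0.0009 -0.0001  0.0999] mid [-0.0014 -0.0004  0.0996] span [0.019  0.019  0.0051]
 34.6833 [0.4237 0.2386 0.2679] [-1.041  -0.5356 -0.2808] 0.0602
```

It's now square (about 0.01 rad) with the collar flush. I'll do one last comparison of the scene against the start pictures and hand in.

```bash
python3 - <<'E'
from h import *
for c in ('side','top'):
    a=cv2.imread(f'pics/{c}0.png'); p,d=vision.grab_frame(c)
    B={'side':dict(det=(115,180,168,272),soft=(200,85,236,158),box=(143,150,208,225),roll=(215,165,247,218),grey=(243,152,261,192)),
       'top':dict(det=(182,85,228,140),soft=(348,95,390,140),box=(244,84,320,138),roll=(246,155,275,190),grey=(285,168,305,192),jar=(245,253,278,288),bowl=(290,252,333,295))}[c]
    for n,(x0,y0,x1,y1) in B.items():
        print(c,n,round(float((np.abs(a[y0:y1,x0:x1].astype(int)-p[y0:y1,x0:x1]).max(-1)>40).mean()),3))
    P=cloud(d,vision.camera_info(c)); A=axes(TO,psO); L=(P-O0)@A
    k=hsv(p,'orange')&(np.hypot(L[...,0],L[...,1])<.02)&(L[...,2]>.062)&(L[...,2]<.08); print('orange top',L[k].mean(0),k.sum())
S('end'); r.job_done()
E
```

```text
side det 0.0
side soft 0.0
side box 0.0
side roll 0.0
side grey 0.032
orange top [-0.0023  0.0041  0.0689] 49
top det 0.0
top soft 0.0
top box 0.0
top roll 0.0
top grey 0.0
top jar 0.069
top bowl 0.0
orange top [-0.0008  0.001   0.07  ] 88
end 34.7833 [0.4237 0.2386 0.2681] [-0.0534 -0.4949  0.1031] 0.0599
the job is handed in; nothing more can be done
```

Both pegs are home: I moved the orange peg from the blue stand to the orange one, then put the blue peg from the block into the blue stand. I handed the job in at 34.8 s, with the gripper open and clear of everything.

- **Orange peg:** it stopped at seat depth, and the last top-camera check put its top at 70.0 mm above the plate (70 expected). The side camera put it a few millimetres off to the side, but with few pixels and seeing only one side of the peg.
- **Blue peg:** after the first release it leaned about 0.07 rad with its collar about 1 mm up. I re-gripped it across the slope and pressed it home. It then measured about 0.01 rad off the hole axis, with the collar flush and the top at 99.9 mm (100 expected). The press changed the force on the tool by about 35 N without tripping the 15 N contact stop, which is still far below the 120 N wrist limit.
- **Other things:** the bottles, box, bowl and roller look unchanged from the start pictures. The grey peg differed by 3% in the side view and 0% from above; I put that down to the blue peg no longer standing next to it. The jar differed by 7% from above, probably the arm or its shadow; I did not check that separately. The red look-alike was left alone.

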